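# Clear the chasing plate: ear defenders on the rail, hammer in the rack

## Robot

A 6-joint arm with a two-finger parallel gripper is mounted at the origin on the work surface. World frame = base frame: x ahead of the robot, y to its left, z up, the work surface at z = 0. Lengths are in m, angles in rad, forces in N, time in s.
With the tool pointing down it reaches from about 0.425 to 0.95 m from the base axis. Payload 3.5 kg.
Tool frame: the origin (TCP) lies where the fingers leave the gripper's body, on its centre line; the fingertips stand 73 mm ahead of it and the grasp point (between the pads) lies 54 mm ahead of it; z points along the fingers, y is the line along which they close (so a half turn about z gives the same grasp; the last joint's range is limited). The gripper opens to 85 mm and grips with 20 to 120 N. Pads are 22 mm wide; open, the fingers measure 114 mm over their backs; the gripper's body (76 mm by 85 mm) begins 54 mm behind the grasp point. The pads swing forward as they close: fully open they stand 13 mm farther back than shut.
Start: joints at [-1.462, 0.286, 1.577, -0, 1.279, -0.15], TCP at [0.173, -0.653, 0.304] pointing down, gripper open.
Joint ranges: [-2.77, 2.77], [-0.9, 2.22], [0.21, 2.48], [-1.53, 4.67], [0.24, 2.81], [-2.84, 2.84]. Speed limits (rad/s): [2.79, 2.79, 3.14, 3.14, 3.14, 3.14].

## Interface

Orientations are given as a rotation vector (axis times angle).
In Python, from plant import * gives the robot as it stands.
- The arm moves only by the tool drive_tool, never from a script. Its argument "plan" is one flat list of numbers, 6 for each row, row after row: the shift along the tool's x, y, z normalised to -1 to 1, where 1 is 50 cm, then the turn, a rotation vector about the tool's x, y, z normalised to -1 to 1, where 1 is pi rad. A call has exactly 5 rows; each row is the pose to reach, as a shift and turn from the pose commanded when the call began, along the tool's axes at that moment, turning the shorter way round; what a row does not reach only later rows make up. A row lasts 1/10 s, in which the tool goes at most 50 mm and 8.59 degrees, less where a joint would pass 70% of its speed; a pose out of reach is approached as far as the arm can. A call with a number of a shift or a turn outside -1 to 1 is refused whole. A call with a gripper value outside its range is refused whole. "fingers" is the opening, from -1 (shut) to 1 (fully open), set as the call begins (left out, the last holds). The fingers move at their own pace and stop on an object; "grip_force" is the grip in N (left out, the last holds). Time passes only in rows, so rows that repeat a pose let the fingers close, or fill a call up. It gives the time, the measured TCP pose, the force, the opening and the grip force at its end, in the units of the state.
- sense(): the state, without advancing time (a new reading comes with each control period).
- snapshot(name): name is "scene" or "top" or "wrist"; returns a dict with "img" (420x560x3 uint8, blue, green, red), "z_map" (420x560 float32, m along the optical axis (not along the pixel's ray), 0 where there is no reading), "vertical_fov" (degrees; the focal length in pixels is half the picture's height over the tangent of half this angle, whatever the lens; pixels are square), "cx", "cy" (the principal point, pixels), "R" (3x3) and "t" (3): a world point X has camera coordinates R X + t. Camera axes: x right, y down, z forward; pixel columns grow to the right and rows downward; lengths in m; the calibration is good to about 2 mm. A picture is of the moment at which its call begins.
- job_done(): hands the job in; it is judged then, once.
The state is a dict: "t": time; "q": joint angles; "qd": joint speeds; "effort": joint torques, N m; "position": TCP position; "tcp_rot": TCP orientation; "contact_force": force on the tool from outside, world axes, zero at the start; "torque": the same for the moment, N m; "grip_width": opening from 0.0 (shut) to 1.0 (fully open); "grasp_force": force on a finger pad.
Only numpy, scipy, OpenCV 4.12 (cv2) and the standard library are available. Lean on these libraries where they do the work, as an engineer would, in place of code of your own. Each camera call takes 0.05 s, during which the arm holds its last target. There are 200 camera calls.

## Task

Clear the steel chasing plate for the next casting: hang the ear defenders that stand on it over the bar of the rail, a cup on each side and clear of the pair already hanging there, and lay the hammer from the plate in the empty place of the sloped hammer rack, head on the ledge behind the higher board and handle sloping down through that board's notch to rest in the lower one's. Set both down without dropping them, and leave everything else where it is.

Things in the scene. Friction and masses are not known exactly. Their poses are not given: they have to be found in the camera images.
- ear_defenders: Ear defenders to hang, standing on the plate headband up, over the hammer's handle. Rigid, 0.24 kg +-30%, 175 mm wide (x, cup to cup), 171 mm high; grey cups 72 mm along y, 92 mm high, 85 mm gap between. Black band 30 mm wide (y); its crown is flat for 44 mm of x, from z = 155 (pad underside) to 171 mm. Origin midway between the cups, level with their undersides; z up
- crown (a point): On the ear defenders: middle of the crown pad's underside, 155 mm above their origin; this rests on the bar
- hammer: Ball-pein hammer to put away, flat on the plate, its handle between the standing cups: steel head 63 mm long, 26 thick; round handle 14 mm thick up to 120 mm from the head, then swelling to 26. 0.20 kg +-30%, balances 12 mm from the head's centre. Origin: head's centre, 13 mm above the plate as it lies; handle along -x, flat face to +y, z up
- butt (a point): Free end of the hammer's handle, 182 mm from the head's centre along -x
- rail: Fixed rail left or right of the plate: level bar of 20 mm square dark steel along its x, 280 mm long, top 180 mm above the bench, on square posts at x = +-130 mm that end under the bar. One pair of ear defenders hangs on one half, about 55 mm from the middle; the other half is free. Origin on the bench under the bar's middle, z up
- bar_top (a point): Middle of the bar's top face (180 mm above the rail's origin), axes as the rail's
- rack: Fixed plywood rack, plate's other side. Upright boards 12 mm thick at x = -35 and +45 mm, notches 24 mm wide at y = +50 and -50; notch floors at z = 54 (front; top 72) and 66 (rear; top 96). Ledge from x = 64 to 105, z = 80, lip behind to 96. A hammer lies along x, head centre at about x 78, z 93, rising 15 degrees to it, resting on ledge and front notch. Origin on the bench, x to the ledge
- hung_pair: Pair of ear defenders already hanging over the bar, same make and size and axes as the other; to be left alone (rules allow 40 mm). Its origin is level with the underside of its cups, 25 mm above the bench
- racked_hammer: Hammer with dark handle already in the rack, same size; leave it alone. Its origin is not in its head but at x = 0, y = +50 or -50 mm of the rack: the middle of the place it takes
- dish_under_bar: Shallow brass dish, 96 mm across and 12 mm high, on the bench below the bar. Origin at its underside's centre
- wax_tin: Round tin, 52 mm across and 24 mm high, on the base of the rack between the boards, below one of the places. Origin at its underside's centre
- punch: Steel chasing punch, 120 mm long and 10 mm thick, lying on the plate just outside one cup of the standing ear defenders. Origin at its underside, x along it
- plate: Steel chasing plate, fixed, 500 x 360 mm, 6 mm thick (top 6 mm above the bench), in the middle of the bench; a brass dish 100 mm across and 14 high is held down on it at the robot's side. Origin under its centre on the bench

How it is judged:
By the outcome, as a careful person would: the job done as asked, in the order asked, and still so for the second after the job is handed in, with the robot touching nothing.
It also fails if it takes over 58 s, if anything falls off the work surface, if the arm or the gripper's body presses on something with over 40 N, if the wrist force passes 120 N, or if a joint passes its speed limit or range.

## Working session

There is one attempt and no reset: what is moved stays moved. The work goes in short steps, Python scripts to look and compute and a tool call to move; the robot and the scene stay as the last step left them, time stands still between calls to the robot, and variables do not carry over. Pictures are saved under pics/ and viewed, at most 11 in all, crops included, and the job is handed in when it is done.

Besides the shell and the picture viewer there is one more tool, called after "Call:" in YAML: its name, and indented under it one key for each argument. drive_tool: Moves the arm, as the interface text tells. Scaled input: -1 to 1 covers 50 cm each way for a shift and pi rad each way for a turn. Its arguments: {"type":"object","properties":{"plan":{"type":"array"},"fingers":{"type":"number"},"grip_force":{"type":"number"}},"required":["plan"]}

```bash
mkdir -p pics; ls
python3 - <<'E'
from plant import *
import cv2,pickle
for n in("scene","top","wrist"):
    s=snapshot(n);cv2.imwrite(f"pics/{n}0.png",s["img"]);pickle.dump(s,open(f"{n}0.pkl","wb"))
    print(n,s["vertical_fov"],s["cx"],s["cy"],s["R"].round(3).tolist(),s["t"])
print(sense())
E
```

```text
pics
scene 57.938432424600286 288.00500685401755 211.37113406777 [[0.405, 0.914, -0.011], [0.545, -0.252, -0.8], [-0.734, 0.318, -0.601]] [-0.21070729 -0.18726879  1.27808617]
top 43.448097279146104 279.5399725468788 212.04475552992938 [[-0.008, -1.0, -0.006], [-0.999, 0.009, -0.039], [0.039, 0.006, -0.999]] [0.01652014 0.53645526 1.2178828 ]
wrist 69.7787014094393 284.8328156823774 208.47107465429977 [[0.256, -0.967, -0.002], [-0.928, -0.246, 0.279], [-0.27, -0.069, -0.96]] [-0.67325359 -0.03645723  0.37945963]
{'t': 0.15, 'q': array([-1.46200379e+00,  2.86966876e-01,  1.57783653e+00, -9.19018415e-06,
        1.27861566e+00, -1.50002867e-01]), 'qd': array([-0.00072531, -0.00230926, -0.00561878, -0.00031605, -0.00173056,
       -0.00057432]), 'effort': array([ 4.32101897e-04, -4.06602502e+01, -2.93143272e+01, -1.76432254e-04,
        3.91366339e-03,  4.26474898e-06]), 'position': array([ 0.1727268 , -0.65213163,  0.30286395]), 'tcp_rot': array([-3.11351682e+00, -4.05149866e-01, -4.52664916e-05]), 'contact_force': array([ 0.30693955,  0.02025577, -0.47903573]), 'torque': array([-0.008005  ,  0.01576455,  0.01431243]), 'grasp_force': 0.0, 'grip_width': 0.9964904864250359}
```

View pics/top0.png

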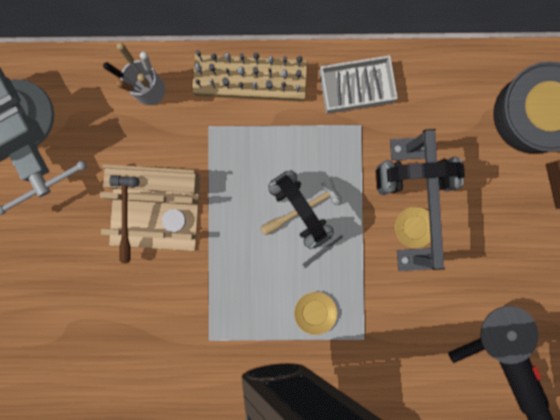

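View pics/scene0.png

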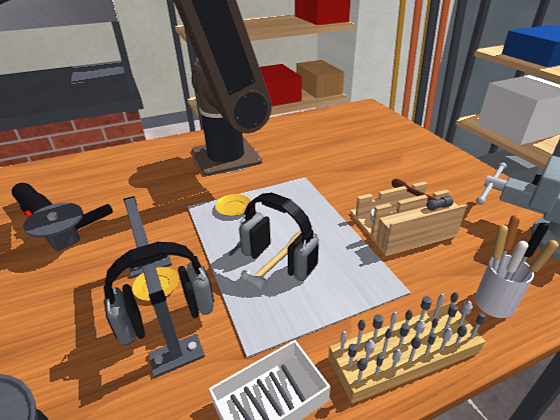

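The top view has world +x up and +y left. The standing pair is near (305,210), with the hammer's head at (333,190) and butt at (265,228). The rail bar runs at about x=433, rows 130–265, with the hung pair at row 175 and the lower half free. The rack's free place is on its right side at about (175,210), with the tin under it. The scene view agrees.

```bash
cat > h.py <<'E'
import numpy as np,cv2,pickle
def load(n): return pickle.load(open(n+".pkl","rb"))
def foc(s): return s["img"].shape[0]/2/np.tan(np.radians(s["vertical_fov"])/2)
def pts(s):
    h,w=s["z_map"].shape;v,u=np.mgrid[:h,:w];z=s["z_map"];f=foc(s)
    P=np.stack([(u-s["cx"])/f*z,(v-s["cy"])/f*z,z],-1)
    X=(P-s["t"])@s["R"]; X[z==0]=np.nan; return X
def ray(s,u,v,z):
    d=np.array([(u-s["cx"])/foc(s),(v-s["cy"])/foc(s),1])@s["R"];c=-s["t"]@s["R"]
    return c+d*(z-c[2])/d[2]
def proj(s,X):
    c=s["R"]@np.asarray(X)+s["t"];return foc(s)*c[:2]/c[2]+[s["cx"],s["cy"]]
def box(X,m):
    p=X[m];r=cv2.minAreaRect((p[:,:2]*1000).astype(np.float32));return len(p),np.round(r[0],1),np.round(r[1],1),round(r[2],1),np.median(p[:,2]).round(4),np.ptp(p[:,2]).round(4)
E
python3 - <<'E'
from h import *
for n in("top0","scene0"):
    s=load(n);X=pts(s);hsv=cv2.cvtColor(s["img"],cv2.COLOR_BGR2HSV);x,y,z=X[...,0],X[...,1],X[...,2]
    H,S,V=cv2.split(hsv)
    R=lambda a,b,c,d:(x>a)&(x<b)&(y>c)&(y<d)
    pl=R(.35,.8,-.2,.2)
    print(n,"plate",np.nanmedian(z[pl&(S<40)]), "bench",np.nanmedian(z[R(.4,.8,.16,.2)]))
    rg=R(.35,.85,-.19,.19)
    print("crown",box(X,rg&(z>.165)&(z<.185)&(V<90)))
    print("band>.14",box(X,rg&(z>.14)&(z<.185)&(V<110)))
    print("handle",box(X,rg&(z>.012)&(z<.045)&(S>90)&(H>8)&(H<30)&(x>.52)))
    print("head",box(X,rg&(z>.016)&(z<.045)&(S<60)&(V>70)&(x>.6)&(y<-.07)))
    print("punch",box(X,rg&(z>.010)&(z<.022)&(S<80)&(x>.45)&(x<.58)&(y<-.03)))
    b=R(.3,.9,-.5,-.2)
    print("bar",box(X,b&(z>.172)&(z<.186)&(S<100)&(V<120)))
    print("hungcrown",box(X,b&(z>.188)&(z<.21)))
    print("hung>.15..",box(X,b&(z>.1)&(z<.172)))
    r=R(.4,.85,.2,.45)
    for a,c in((.06,.077),(.077,.084),(.084,.091),(.091,.1),(.1,.13)): 
        print("rack",a,box(X,r&(z>a)&(z<c)))
E
```

```text
top0 plate 0.006427174425407081 bench 0.002562760714146394
crown (647, array([538.1, -35.5]), array([100.4,  29.8]), 34.0, np.float64(0.1751), np.float64(0.0177))
band>.14 (965, array([539.1, -34.1]), array([140.5,  30. ]), 33.2, np.float64(0.1713), np.float64(0.0427))
handle (1417, array([732.3,   9. ]), array([386.4, 222.2]), 32.0, np.float64(0.0341), np.float64(0.0311))
head (469, array([ 724.8, -137.5]), array([103.3, 250.7]), 89.3, np.float64(0.0238), np.float64(0.029))
punch (186, array([ 515.6, -101.4]), array([127.7, 142. ]), 0.1, np.float64(0.0124), np.float64(0.0119))
bar (1583, array([ 559.4, -313. ]), array([272.4, 127.6]), 19.7, np.float64(0.1797), np.float64(0.0139))
hungcrown (605, array([ 610.7, -294.9]), array([30.6, 93.6]), 2.2, np.float64(0.1948), np.float64(0.0135))
hung>.15.. (1341, array([ 561.1, -271.9]), array([176.7, 250.4]), 65.2, np.float64(0.1163), np.float64(0.072))
rack 0.06 (1041, array([635. , 298.3]), array([201.5, 421.9]), 86.1, np.float64(0.071), np.float64(0.0168))
rack 0.077 (1356, array([663. , 290.2]), array([201.7, 358.7]), 80.9, np.float64(0.0
[... 1091 characters left out ...]
4.6]), 3.0, np.float64(0.1938), np.float64(0.0083))
hung>.15.. (2259, array([ 564.4, -317. ]), array([267.2, 178.2]), 26.7, np.float64(0.1128), np.float64(0.072))
rack 0.06 (1469, array([641.7, 299.7]), array([202.4, 416.8]), 85.8, np.float64(0.0689), np.float64(0.017))
rack 0.077 (853, array([690.2, 321.3]), array([313.5, 208.4]), 12.0, np.float64(0.0791), np.float64(0.007))
rack 0.084 (527, array([678.1, 340.4]), array([322.5, 223.5]), 20.6, np.float64(0.0877), np.float64(0.007))
rack 0.091 (866, array([706. , 321.2]), array([250.5, 288.9]), 87.1, np.float64(0.0946), np.float64(0.0089))
rack 0.1 (350, array([731.2, 366.8]), array([130.8, 262.5]), 79.9, np.float64(0.1087), np.float64(0.03))
```

Run:
```python
from h import *
i=load("top0")["img"]
a=cv2.resize(i[150:270,90:210],(400,400),interpolation=cv2.INTER_CUBIC);b=cv2.resize(i[150:270,240:360],(400,400),interpolation=cv2.INTER_CUBIC)
cv2.imwrite("pics/crop.png",np.hstack([a,b]))
```

```text
(no output)
```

View pics/crop.png

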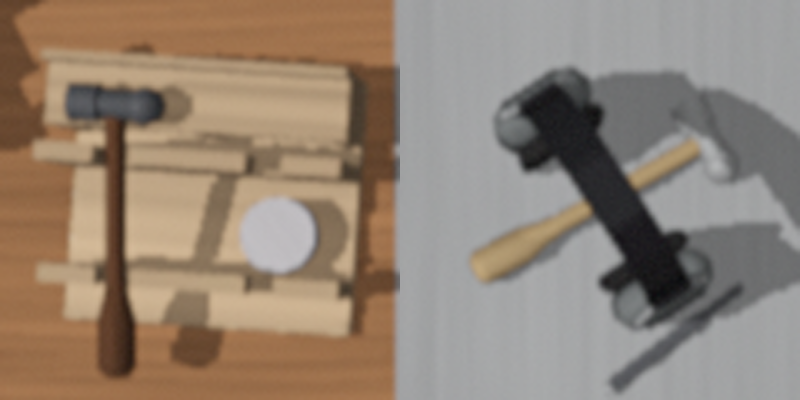

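The crop's left half shows the rack: ledge and lip at the top, rear board at row 155, front board at row 280. The free notches are at about column 263 (rear) and 262 (front), with the tin at (280,235). The right half shows the band running (545,100) to (665,290), with the hammer head at (708,150) and the butt at (480,265).

Run:
```python
from h import *
for n in("top0","scene0"):
    s=load(n);X=pts(s);H,S,V=cv2.split(cv2.cvtColor(s["img"],cv2.COLOR_BGR2HSV));x,y,z=X[...,0],X[...,1],X[...,2]
    R=lambda a,b,c,d:(x>a)&(x<b)&(y>c)&(y<d)
    b=R(.38,.76,-.34,-.26)&(z>.172)&(z<.186)
    _,l=cv2.connectedComponents(b.astype(np.uint8))
    print(n)
    for i in range(1,l.max()+1):
        if (l==i).sum()>60: print("bar",box(X,l==i))
    print("hung",box(X,R(.55,.67,-.4,-.2)&(z>.188)&(z<.21)))
    m=R(.46,.62,-.12,.08)&(z>.010)&(z<.036)&(S>70)&(H>8)&(H<30);print("handle",box(X,m))
    m=R(.55,.62,-.12,-.06)&(z>.014)&(z<.040)&(S<70);print("head",box(X,m))
    m=R(.46,.58,-.12,-.03)&(z>.009)&(z<.022)&(S<90)&(V<110);print("punch",box(X,m))
    r=lambda a,c:R(.42,.67,.17,.42)&(z>a)&(z<c)
    for a,c in((.058,.068),(.068,.076),(.077,.084),(.088,.1)):
        _,l=cv2.connectedComponents(r(a,c).astype(np.uint8))
        for i in range(1,l.max()+1):
            if (l==i).sum()>25: print("rack",a,box(X,l==i))
    m=R(.45,.6,.2,.3)&(S<60)&(V>120)&(z>.02);print("tin",box(X,m))
```

```text
top0
bar (357, array([ 661.8, -294.9]), array([67.6, 21.5]), 3.0, np.float64(0.1796), np.float64(0.0123))
bar (999, array([ 504. , -302.4]), array([185. ,  26.4]), 4.2, np.float64(0.1796), np.float64(0.0137))
hung (605, array([ 610.7, -294.9]), array([30.6, 93.6]), 2.2, np.float64(0.1948), np.float64(0.0135))
handle (383, array([533., -26.]), array([ 21.7, 174.2]), 27.0, np.float64(0.027), np.float64(0.0164))
head (238, array([585.4, -91.6]), array([56.8, 67.9]), 90.0, np.float64(0.0283), np.float64(0.0225))
punch (32, array([508.2, -65.9]), array([134.1,  44.9]), 35.4, np.float64(0.0131), np.float64(0.0088))
rack 0.058 (31, array([563.6, 256.8]), array([17.2, 10.8]), 82.7, np.float64(0.0661), np.float64(0.008))
rack 0.058 (211, array([463.9, 359.2]), array([24.4, 75.9]), 89.5, np.float64(0.0632), np.float64(0.0098))
rack 0.068 (79, array([502.8, 355.7]), array([11.2, 47. ]), 86.3, np.float64(0.0716), np.float64(0.0077))
rack 0.068 (94, array([493. , 388.8]), array([40.3, 11.7]), 85.7, np.float64(0.0718), np.float64(0.0077))
rack 0.068 (178, array([487.1, 308. ]), array([77.3, 11.9])
[... 3040 characters left out ...]
y([202.3,  49.3]), 85.9, np.float64(0.0789), np.float64(0.0069))
rack 0.077 (39, array([567.3, 222.6]), array([39.5, 12.1]), 68.2, np.float64(0.0806), np.float64(0.0068))
rack 0.088 (259, array([579.4, 334.6]), array([140.1,  35. ]), 86.1, np.float64(0.0938), np.float64(0.0113))
rack 0.088 (138, array([613.2, 349.1]), array([64.5, 23. ]), 64.9, np.float64(0.0947), np.float64(0.0116))
rack 0.088 (90, array([563.7, 223.7]), array([39.1, 14.6]), 86.5, np.float64(0.0941), np.float64(0.0078))
rack 0.088 (306, array([631. , 299.8]), array([201.2,   9. ]), 85.8, np.float64(0.0935), np.float64(0.0083))
tin (24, array([503.6, 243. ]), array([ 7. , 34.8]), 53.6, np.float64(0.0333), np.float64(0.0146))
```

```bash
cat >> h.py <<'E'
from scipy.spatial.transform import Rotation as Ro
def Rt(yaw,pitch=0,about=None):
    """tool down, its x at yaw (deg); pitch>0: tool x raised by pitch (deg)"""
    c,s=np.cos(np.radians(yaw)),np.sin(np.radians(yaw))
    A=Ro.from_matrix(np.array([[c,s,0],[s,-c,0],[0,0,-1.]]))
    return A*Ro.from_euler("y",pitch,degrees=True)
def goal(st,p,R):
    A=Ro.from_rotvec(st["tcp_rot"]);d=A.inv().apply(np.array(p)-st["position"])/.5;r=(A.inv()*R).as_rotvec()/np.pi
    print("shift",d.round(4),"turn",r.round(4))
E
python3 - <<'E'
from h import *;from plant import sense
print(Rt(0,15).as_matrix()[:,0])
goal(sense(),[.54,-.034,.36],Rt(33.3))
E
```

```text
[0.96592583 0.         0.25881905]
shift [ 1.0265 -1.0073 -0.1122] turn [-0.0006 -0.0002 -0.1026]
```

Call:
drive_tool:
  plan: [0.06,-0.06,-0.02,0,0,-0.02,0.13,-0.13,-0.05,0,0,-0.05,0.2,-0.2,-0.08,0,0,-0.08,0.27,-0.27,-0.1,0,0,-0.1,0.34,-0.33,-0.11,0,0,-0.103]
  fingers: 0

```text
t: 0.65
position: [0.2953, -0.4481, 0.3598]
tcp_rot: [3.008, 0.902, 0.0]
contact_force: [0.1, -0.1, 0.0]
grip_width: 0.501
grasp_force: 0.0
```

Call:
drive_tool:
  plan: [0.07,-0.05,0,0,0,0,0.14,-0.1,0,0,0,0,0.21,-0.16,0,0,0,0,0.28,-0.22,0,0,0,0,0.34,-0.27,0,0,0,0]

```text
t: 1.15
position: [0.3625, -0.2412, 0.3586]
tcp_rot: [-3.009, -0.902, -0.0]
contact_force: [-0.7, 0.4, -0.8]
grip_width: 0.5
grasp_force: 0.0
```

Run:
```python
from h import *;from plant import sense
s=sense();print(s["t"],s["position"],s["grip_width"],s["contact_force"]);goal(s,[.54,-.034,.36],Rt(33.3))
```

```text
1.15 [ 0.36252744 -0.24120139  0.35862351] 0.49988499784872975 [-0.67329474  0.36247494 -0.80103006]
shift [ 0.5244 -0.1507 -0.0025] turn [-0.0001 -0.0001  0.0005]
```

Call:
drive_tool:
  plan: [0.08,-0.02,0,0,0,0,0.17,-0.05,0,0,0,0,0.26,-0.08,0,0,0,0,0.35,-0.1,0,0,0,0,0.43,-0.125,0,0,0,0]

```text
t: 1.65
position: [0.5086, -0.0711, 0.3587]
tcp_rot: [3.009, 0.903, 0.0]
contact_force: [0.1, -1.2, -0.7]
grip_width: 0.498
grasp_force: 0.0
```

Call:
drive_tool:
  plan: [0.05,-0.01,0,0,0,0,0.08,-0.02,0,0,0,0,0.09,-0.023,0,0,0,0,0.09,-0.023,0,0,0,0,0.09,-0.023,0,0,0,0]

```text
t: 2.15
position: [0.5384, -0.0395, 0.3588]
tcp_rot: [3.01, 0.9, -0.001]
contact_force: [0.2, 0.4, 0.1]
grip_width: 0.497
grasp_force: 0.0
```

Run:
```python
from h import *;from plant import *
st=sense();print(st["t"],st["position"],st["grip_width"]);goal(st,[.54,-.034,.36],Rt(33.3))
for n in("scene","wrist"):
    s=snapshot(n);pickle.dump(s,open(n+"1.pkl","wb"));cv2.imwrite(f"pics/{n}1.png",s["img"])
i=np.hstack([load("scene1")["img"][:,100:400],load("wrist1")["img"][:,:500]]);cv2.imwrite("pics/c1.png",i)
s=load("wrist1");X=pts(s);V=s["img"].max(2);z=X[...,2]
m=(z>.165)&(z<.185)&(V<110)
_,l,stt,_=cv2.connectedComponentsWithStats(m.astype(np.uint8))
for i in range(1,len(stt)):
    if stt[i,4]>200: print(stt[i],box(X,l==i))
# lowest gripper points in scene view
s=load("scene1");X=pts(s);x,y,z=[X[...,k] for k in range(3)]
A=Ro.from_rotvec(st["tcp_rot"]);q=A.inv().apply((X.reshape(-1,3)-st["position"])).reshape(X.shape)
m=(abs(q[...,0])<.02)&(abs(q[...,1])<.07)&(q[...,2]>.03)&(q[...,2]<.1)
for a in np.arange(.03,.1,.005):
    k=m&(q[...,2]>a)&(q[...,2]<a+.005); print(a.round(3),k.sum(),q[k][:,1].min().round(3) if k.sum() else '',q[k][:,1].max().round(3) if k.sum() else '')
```

```text
2.15 [ 0.53839211 -0.03947403  0.35883119] 0.4974493420295396
shift [ 0.0087 -0.0074 -0.0023] turn [0.     0.0002 0.    ]
[ 262  142   35  106 3503] (3503, array([538.9, -32.2]), array([97.6, 30.1]), 33.3, np.float64(0.1765), np.float64(0.0151))
[ 480  236   54   45 1245] (1245, array([ 607.7, -237.7]), array([30.7, 23.8]), 0.4, np.float64(0.1761), np.float64(0.02))
[ 485  290   67   60 1842] (1842, array([ 564.8, -297.3]), array([59.1, 22.4]), 1.8, np.float64(0.1796), np.float64(0.0174))
[418 395  29  25 348] (348, array([ 435.4, -300.4]), array([19.5, 22.7]), 25.5, np.float64(0.1787), np.float64(0.0165))
0.03 44 -0.033 0.036
0.035 62 -0.033 0.035
0.04 67 -0.035 0.034
0.045 65 -0.038 0.035
0.05 60 -0.035 0.035
0.055 72 -0.037 0.035
0.06 49 -0.036 0.034
0.065 45 -0.027 0.032
0.07 15 -0.025 0.028
0.075 0  
0.08 0  
0.085 0  
0.09 0  
0.095 0  
0.1 0
```

View pics/c1.png

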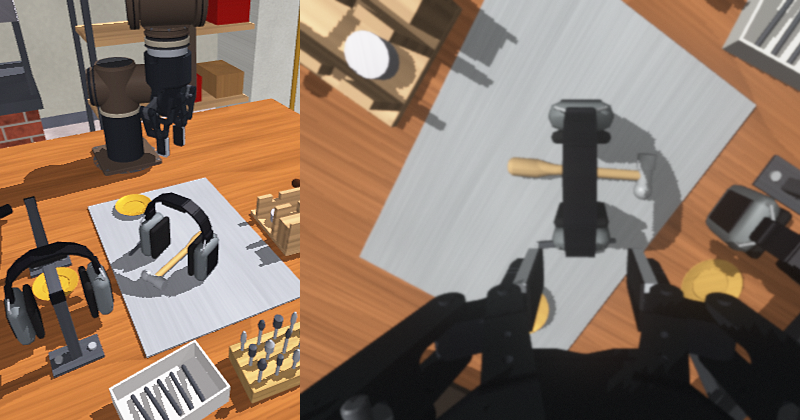

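The scene half shows the gripper above the pair with its tips about 73 mm ahead of the TCP. The wrist half shows the band between the fingers' line, at (580,105)–(580,255), with the handle running between the cups.

Run:
```python
from h import *;from plant import *
goal(sense(),[.5395,-.033,.237],Rt(33.3))
```

```text
shift [ 0.0091 -0.0099  0.244 ] turn [ 0.0001  0.     -0.0001]
```

Call:
drive_tool:
  plan: [0.009,-0.01,0.03,0,0,0,0.009,-0.01,0.08,0,0,0,0.009,-0.01,0.12,0,0,0,0.009,-0.01,0.15,0,0,0,0.009,-0.01,0.17,0,0,0]
  fingers: 0.25

```text
t: 2.75
position: [0.5392, -0.0319, 0.2717]
tcp_rot: [-3.008, -0.901, 0.003]
contact_force: [-1.1, -0.2, -0.7]
grip_width: 0.623
grasp_force: 0.0
```

Call:
drive_tool:
  plan: [0,0,0.02,0,0,0,0,0,0.045,0,0,0,0,0,0.06,0,0,0,0,0,0.07,0,0,0,0,0,0.072,0,0,0]

```text
t: 3.25
position: [0.5398, -0.032, 0.2373]
tcp_rot: [-3.009, -0.902, 0.001]
contact_force: [-0.2, 0.8, 0.1]
grip_width: 0.624
grasp_force: 0.0
```

Run:
```python
from h import *;from plant import *
st=sense();goal(st,[.5395,-.033,.237],Rt(33.3));print(st["contact_force"])
s=snapshot("wrist");X=pts(s);V=s["img"].max(2);A=Ro.from_rotvec(st["tcp_rot"]);q=A.inv().apply((X.reshape(-1,3)-st["position"])).reshape(X.shape)
m=(X[...,2]>.165)&(X[...,2]<.19)&(V<110)&(abs(q[...,1])<.02)&(abs(q[...,0])<.07)
p=q[m];print(m.sum(),p.min(0),p.max(0),np.median(p,0));cv2.imwrite("pics/w2.png",s["img"])
```

```text
shift [-0.0016  0.0015  0.0005] turn [-0.0002  0.0002  0.0004]
[-0.15935918  0.77480457  0.0878787 ]
10359 [-0.04959115 -0.01505894  0.05766968] [0.04876992 0.01514917 0.07224481] [0.00984791 0.00027337 0.0605519 ]
```

View pics/w2.png

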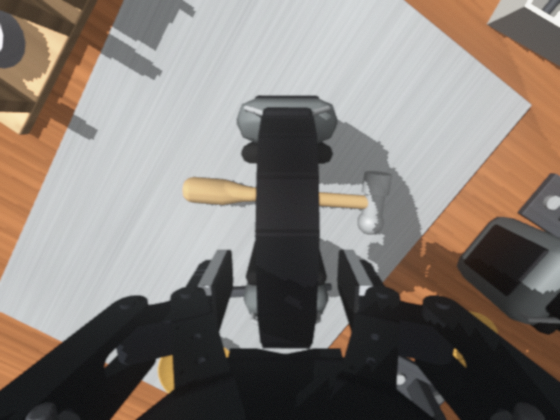

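The band is centred between the fingers (tool y within 0.3 mm, x within 0.5 mm), so I'll close.

Call:
drive_tool:
  plan: [0,0,0,0,0,0,0,0,0,0,0,0,0,0,0,0,0,0,0,0,0,0,0,0,0,0,0,0,0,0]
  fingers: -1
  grip_force: 60

```text
t: 3.8
position: [0.5406, -0.0322, 0.2389]
tcp_rot: [3.008, 0.902, 0.003]
contact_force: [0.9, -0.6, 3.1]
grip_width: 0.333
grasp_force: 62.1
```

Call:
drive_tool:
  plan: [0,0,-0.005,0,0,0,0,0,-0.015,0,0,0,0,0,-0.03,0,0,0,0,0,-0.05,0,0,0,0,0,-0.075,0,0,0]

```text
t: 4.3
position: [0.5396, -0.0319, 0.2759]
tcp_rot: [-3.009, -0.902, 0.001]
contact_force: [0.2, -0.9, -1.8]
grip_width: 0.334
grasp_force: 61.5
```

Call:
drive_tool:
  plan: [0,0,-0.03,0,0,0,0,0,-0.06,0,0,0,0,0,-0.1,0,0,0,0,0,-0.14,0,0,0,0,0,-0.17,0,0,0]

```text
t: 4.8
position: [0.5402, -0.0321, 0.3633]
tcp_rot: [3.008, 0.902, 0.004]
contact_force: [0.3, 0.7, -1.7]
grip_width: 0.332
grasp_force: 61.5
```

Run:
```python
from h import *;from plant import *
st=sense();print(st["contact_force"],st["grip_width"],st["grasp_force"])
goal(st,[.4985,-.3015,st["position"][2]],Rt(93))
for n in("wrist","scene"):
    s=snapshot(n);X=pts(s);V=s["img"].max(2);A=Ro.from_rotvec(st["tcp_rot"]);q=A.inv().apply((X.reshape(-1,3)-st["position"])).reshape(X.shape)
    pickle.dump(s,open(n+"3.pkl","wb"));cv2.imwrite(f"pics/{n}3.png",s["img"])
    m=(V<150)&(abs(q[...,0])<.1)&(abs(q[...,1])<.05)&(q[...,2]>.056)&(q[...,2]<.25)
    for a in (.056,.06,.066,.075,.1,.13,.16,.19,.22,.228,.232,.236,.24,.244):
        k=m&(q[...,2]>a)&(q[...,2]<a+.004);p=q[k]
        if k.sum()>3: print(n,a,k.sum(),p.min(0).round(4)[:2],p.max(0).round(4)[:2])
```

```text
[ 0.29586272  0.67929363 -1.710493  ] 0.3322949938588571 61.54184013605118
shift [-3.661e-01  4.041e-01  1.000e-04] turn [ 1.000e-03 -2.000e-04 -3.313e-01]
wrist 0.056 351 [-0.0248 -0.0284] [0.022  0.0267]
wrist 0.06 6209 [-0.0307 -0.0282] [0.0299 0.0263]
wrist 0.066 1684 [-0.0437 -0.0215] [0.0421 0.0192]
wrist 0.075 685 [-0.0558 -0.016 ] [0.0541 0.0142]
wrist 0.1 187 [ 0.068  -0.0156] [0.0707 0.0144]
wrist 0.13 30 [-0.0811 -0.0266] [0.0787 0.0264]
wrist 0.16 8 [ 0.0531 -0.0278] [0.0548 0.0297]
scene 0.056 64 [-0.0208 -0.0161] [0.0237 0.0289]
scene 0.06 158 [-0.0279 -0.0157] [0.0323 0.0281]
scene 0.066 124 [-0.0414 -0.0161] [0.045  0.0212]
scene 0.075 55 [-0.0503 -0.0133] [0.0562 0.0157]
scene 0.1 41 [-0.0707 -0.0144] [0.074  0.0169]
scene 0.13 39 [-0.0774 -0.0149] [0.0813 0.0261]
scene 0.16 116 [-0.0812 -0.023 ] [0.0909 0.0374]
scene 0.19 116 [-0.0823 -0.0239] [0.0916 0.0371]
scene 0.22 55 [-0.0818 -0.0182] [0.0867 0.0353]
```

View pics/scene3.png

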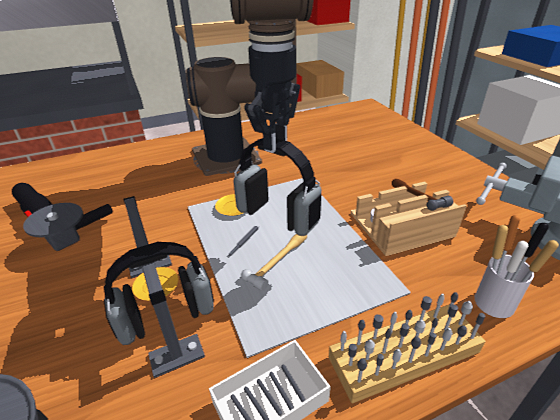

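The pair hangs level in the gripper (cups near (250,190) and (305,205)). The hammer and punch stayed on the plate.

Call:
drive_tool:
  plan: [0,0,-0.03,0,0,0,-0.02,0.02,-0.07,0,0,-0.02,-0.05,0.05,-0.11,0,0,-0.05,-0.09,0.09,-0.145,0,0,-0.08,-0.13,0.13,-0.165,0,0,-0.11]

```text
t: 5.4
position: [0.5212, -0.1227, 0.4445]
tcp_rot: [2.805, 1.412, 0.001]
contact_force: [-0.3, 0.1, -2.0]
grip_width: 0.326
grasp_force: 61.6
```

Run:
```python
from h import *;from plant import *
st=sense();print(st["t"],st["position"],st["q"].round(2));goal(st,[.4985,-.3015,.447],Rt(93))
```

```text
5.4 [ 0.52119626 -0.12270211  0.44453452] [-0.42 -0.1   1.74 -0.    1.5   0.22]
shift [-0.3143  0.1766 -0.0048] turn [ 0.0004  0.     -0.2198]
```

Call:
drive_tool:
  plan: [-0.06,0.03,-0.005,0,0,-0.04,-0.12,0.07,-0.005,0,0,-0.08,-0.18,0.1,-0.005,0,0,-0.12,-0.24,0.135,-0.005,0,0,-0.16,-0.28,0.155,-0.005,0,0,-0.2]

```text
t: 5.9
position: [0.4988, -0.2826, 0.4446]
tcp_rot: [-2.232, -2.208, 0.001]
contact_force: [0.2, 0.2, -1.6]
grip_width: 0.33
grasp_force: 61.5
```

Run:
```python
from h import *;from plant import *
st=sense();print(st["t"],st["position"],st["q"].round(2));goal(st,[.4985,-.3015,.447],Rt(93))
```

```text
5.9 [ 0.49879123 -0.28264279  0.44458037] [-0.69 -0.01  1.65 -0.    1.5  -0.68]
shift [-0.0377 -0.0002 -0.0049] turn [-0.0006 -0.0003 -0.0202]
```

Call:
drive_tool:
  plan: [-0.015,0,0,0,0,-0.01,-0.03,0,0,0,0,-0.02,-0.037,0,0,0,0,-0.02,-0.037,0,0,0,0,-0.02,-0.037,0,0,0,0,-0.02]

```text
t: 6.4
position: [0.4992, -0.2987, 0.4452]
tcp_rot: [-2.167, -2.274, -0.0]
contact_force: [0.1, -0.6, -1.8]
grip_width: 0.33
grasp_force: 61.5
```

Run:
```python
from h import *;from plant import *
st=sense();print(st["t"],st["position"],st["q"].round(2));goal(st,[.4985,-.3015,.447],Rt(93))
A=Ro.from_rotvec(st["tcp_rot"])
for n in("wrist","scene"):
    s=snapshot(n);X=pts(s);V=s["img"].max(2);q=A.inv().apply((X.reshape(-1,3)-st["position"])).reshape(X.shape);x,y,z=[X[...,k] for k in range(3)]
    cv2.imwrite(f"pics/{n}4.png",s["img"])
    b=(x>.4)&(x<.72)&(abs(y+.3)<.04)&(z>.172)&(z<.186);_,l=cv2.connectedComponents(b.astype(np.uint8))
    for i in range(1,l.max()+1):
        if (l==i).sum()>60: print(n,"bar",box(X,l==i))
    m=(V<150)&(abs(q[...,0])<.1)&(abs(q[...,1])<.05)&(q[...,2]>.056)&(q[...,2]<.25)
    for a in (.066,.075,.1,.16,.2,.22,.224,.228,.232,.236,.24):
        k=m&(q[...,2]>a)&(q[...,2]<a+.004);p=q[k]
        if k.sum()>3: print(n,a,k.sum(),p.min(0).round(4)[:2],p.max(0).round(4)[:2], box(X,k)[1:4])
```

```text
6.4 [ 0.49922835 -0.29869623  0.44517102] [-0.71  0.01  1.63  0.    1.5  -0.76]
shift [-0.0055 -0.0017 -0.0037] turn [-0.0001 -0.0002 -0.0013]
wrist bar (1011, array([ 565.6, -295.9]), array([62.2, 35. ]), 0.5, np.float64(0.1803), np.float64(0.0139))
wrist bar (871, array([ 436.6, -304.5]), array([52.1, 21.7]), 2.0, np.float64(0.1803), np.float64(0.0111))
wrist bar (1014, array([ 663.1, -293.5]), array([63.5, 22.2]), 1.6, np.float64(0.1803), np.float64(0.0098))
wrist 0.066 1602 [-0.0429 -0.0154] [0.0424 0.0144] (array([ 498.7, -298.9]), array([29.7, 85.3]), 2.7)
wrist 0.075 676 [-0.0551 -0.0156] [0.0544 0.0143] (array([ 498.2, -299.1]), array([ 29.9, 109.5]), 2.3)
wrist 0.1 190 [ 0.0682 -0.0155] [0.0714 0.0145] (array([ 495.3, -228.9]), array([30. ,  3.1]), 0.6)
wrist 0.16 10 [ 0.0539 -0.0277] [0.0555 0.0299] (array([ 497.6, -243.3]), array([57.6,  1.4]), 1.2)
scene bar (584, array([ 493.2, -301. ]), array([168.6,  21.5]), 2.3, np.float64(0.1783), np.float64(0.0071))
scene bar (582, array([ 659.5, -287.7]), array([74.2, 60.7]), 5.5, np.float64(0.1786), np.float64(0.0139))
scene bar (
[... 213 characters left out ...]
 [-0.0515 -0.0163] [0.0516 0.0179] (array([ 500.7, -298.8]), array([ 33.3, 103.2]), 4.2)
scene 0.1 32 [-0.071  -0.0122] [0.0713 0.0171] (array([ 501.6, -298.3]), array([ 29.1, 142.3]), 2.7)
scene 0.16 133 [-0.0885 -0.0213] [0.0882 0.0383] (array([ 507.6, -298.3]), array([ 59.5, 176.7]), 2.8)
scene 0.2 121 [-0.0892 -0.0206] [0.0881 0.0378] (array([ 507.7, -298.7]), array([ 58.1, 177.3]), 2.6)
scene 0.22 91 [-0.0872 -0.0155] [0.0845 0.0368] (array([ 509.8, -299.4]), array([ 52. , 171.7]), 2.9)
scene 0.224 65 [-0.0817  0.0032] [0.0813 0.0356] (array([ 518.4, -297.8]), array([ 32., 163.]), 2.5)
scene 0.228 12 [-0.0747  0.0287] [0.0768 0.0339] (array([ 529.7, -296. ]), array([  5.1, 151.6]), 2.1)
```

View pics/wrist4.png

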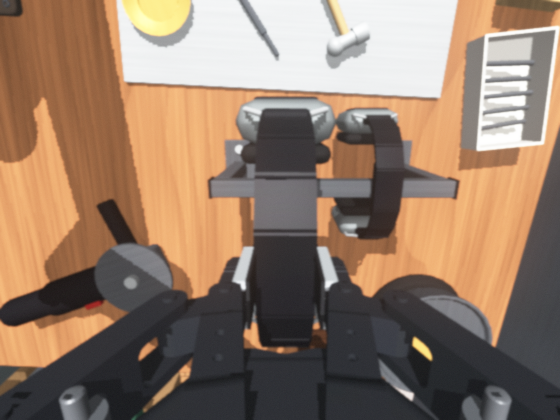

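The band at (285,230) crosses the bar (row 187) squarely, and the hung pair at (385,170) is well clear. The bar measures y = -301.5 mm at x = 499 mm, so I'll descend.

Call:
drive_tool:
  plan: [-0.005,-0.001,0.02,0,0,0,-0.005,-0.001,0.06,0,0,0,-0.005,-0.001,0.11,0,0,0,-0.005,-0.001,0.16,0,0,0,-0.005,-0.001,0.2,0,0,0]

```text
t: 7.0
position: [0.4983, -0.301, 0.3428]
tcp_rot: [-2.165, -2.273, 0.0]
contact_force: [-0.4, 0.3, -1.8]
grip_width: 0.333
grasp_force: 61.5
```

Call:
drive_tool:
  plan: [0,0,0.04,0,0,0,0,0,0.08,0,0,0,0,0,0.115,0,0,0,0,0,0.14,0,0,0,0,0,0.15,0,0,0]

```text
t: 7.5
position: [0.4982, -0.301, 0.2682]
tcp_rot: [-2.165, -2.272, 0.0]
contact_force: [0.3, 1.6, -1.9]
grip_width: 0.329
grasp_force: 61.5
```

Run:
```python
from h import *;from plant import *
st=sense();print(st["t"],st["position"],st["contact_force"]);goal(st,[.4985,-.3015,.2579],Rt(93))
```

```text
7.5 [ 0.49822895 -0.3009652   0.26820613] [ 0.30939992  1.56999883 -1.91118653]
shift [-0.0011  0.0005  0.0206] turn [-0.0008 -0.0007 -0.0013]
```

Call:
drive_tool:
  plan: [-0.001,0,0.006,0,0,0,-0.001,0,0.011,0,0,0,-0.001,0,0.015,0,0,0,-0.001,0,0.018,0,0,0,-0.001,0,0.019,0,0,0]

```text
t: 8.0
position: [0.4989, -0.3021, 0.2612]
tcp_rot: [2.167, 2.274, 0.0]
contact_force: [0.3, -0.4, -2.2]
grip_width: 0.326
grasp_force: 61.5
```

Call:
drive_tool:
  plan: [0,0,0.001,0,0,0,0,0,0.001,0,0,0,0,0,0.002,0,0,0,0,0,0.002,0,0,0,0,0,0.002,0,0,0]

```text
t: 8.5
position: [0.4989, -0.3021, 0.2599]
tcp_rot: [2.167, 2.274, 0.0]
contact_force: [-0.3, -0.1, -2.2]
grip_width: 0.329
grasp_force: 61.5
```

Call:
drive_tool:
  plan: [0,0,0.001,0,0,0,0,0,0.002,0,0,0,0,0,0.003,0,0,0,0,0,0.003,0,0,0,0,0,0.003,0,0,0]

```text
t: 9.0
position: [0.4988, -0.3021, 0.2584]
tcp_rot: [-2.167, -2.274, -0.0]
contact_force: [-0.7, -0.1, -1.8]
grip_width: 0.326
grasp_force: 61.5
```

Call:
drive_tool:
  plan: [0,0,0.001,0,0,0,0,0,0.002,0,0,0,0,0,0.002,0,0,0,0,0,0.002,0,0,0,0,0,0.002,0,0,0]

```text
t: 9.5
position: [0.4989, -0.3021, 0.2578]
tcp_rot: [2.167, 2.274, -0.0]
contact_force: [-1.4, 1.4, 0.5]
grip_width: 0.333
grasp_force: 61.8
```

Contact: the weight has transferred to the bar. I'll release gently.

Call:
drive_tool:
  plan: [0,0,0,0,0,0,0,0,0,0,0,0,0,0,0,0,0,0,0,0,0,0,0,0,0,0,0,0,0,0]
  fingers: 0.25

```text
t: 10.0
position: [0.4989, -0.3021, 0.2574]
tcp_rot: [2.167, 2.274, -0.0]
contact_force: [0.4, 0.3, -0.1]
grip_width: 0.627
grasp_force: 0.0
```

Call:
drive_tool:
  plan: [0,0,-0.02,0,0,0,0,0,-0.05,0,0,0,0,0,-0.1,0,0,0,0,0,-0.16,0,0,0,0,0,-0.22,0,0,0]

```text
t: 10.5
position: [0.4989, -0.302, 0.3701]
tcp_rot: [2.166, 2.273, 0.0]
contact_force: [1.0, -0.5, 0.5]
grip_width: 0.631
grasp_force: 0.0
```

Run:
```python
from h import *;from plant import *
st=sense();print(st["t"],st["position"])
for n in("wrist","scene","top"):
    s=snapshot(n);pickle.dump(s,open(n+"5.pkl","wb"));X=pts(s);x,y,z=[X[...,k] for k in range(3)];H,S,V=cv2.split(cv2.cvtColor(s["img"],cv2.COLOR_BGR2HSV))
    b=(x>.4)&(x<.72)&(abs(y+.3)<.1)&(z>.187)&(z<.21)&(V<120);_,l=cv2.connectedComponents(b.astype(np.uint8))
    for i in range(1,l.max()+1):
        if (l==i).sum()>60: print(n,"crown",box(X,l==i))
    R=lambda a,b,c,d:(x>a)&(x<b)&(y>c)&(y<d)
    m=R(.46,.64,-.14,.08)&(z>.010)&(z<.04)&(S>70)&(H>8)&(H<30)
    if m.sum()>30: print(n,"handle",box(X,m))
    m=R(.54,.64,-.14,-.05)&(z>.012)&(z<.040)&(S<70)
    if m.sum()>30:print(n,"head",box(X,m))
i=np.hstack([load("scene5")["img"][150:400,80:380],load("wrist5")["img"][:250,:480]]);cv2.imwrite("pics/c5.png",i)
```

```text
10.5 [ 0.49887022 -0.30204846  0.37013178]
wrist crown (3594, array([ 610.2, -294. ]), array([31.2, 87.6]), 2.4, np.float64(0.1957), np.float64(0.0119))
wrist crown (3184, array([ 498.1, -303. ]), array([30., 88.]), 2.5, np.float64(0.1959), np.float64(0.0116))
wrist handle (126, array([571.3, -93.6]), array([10.5, 17.2]), 28.3, np.float64(0.0255), np.float64(0.0071))
wrist head (1176, array([ 576.1, -102.3]), array([62.5, 41. ]), 28.5, np.float64(0.0286), np.float64(0.0212))
scene crown (511, array([ 500.3, -300.8]), array([33.2, 79. ]), 1.6, np.float64(0.1934), np.float64(0.0094))
scene crown (706, array([ 611.7, -292.9]), array([32.9, 77.8]), 1.7, np.float64(0.1936), np.float64(0.0097))
scene handle (445, array([538.8, -23.7]), array([ 25.1, 174.4]), 29.3, np.float64(0.0238), np.float64(0.0183))
scene head (303, array([578.1, -95.3]), array([60.2, 51.7]), 28.9, np.float64(0.0258), np.float64(0.0196))
top crown (628, array([ 610.8, -295.1]), array([30.4, 88.9]), 2.5, np.float64(0.1948), np.float64(0.0143))
top crown (546, array([ 498.7, -301.5]), array([29.8, 85.5]), 2.5, np.float64(0.1951), np.float64(0.0136))
top handle (459, array([532.9, -25.9]), array([ 21.7, 174.1]), 27.0, np.float64(0.0269), np.float64(0.0169))
top head (298, array([ 580.9, -105.5]), array([ 65.7, 121.1]), 59.1, np.float64(0.0275), np.float64(0.0232))
```

View pics/c5.png

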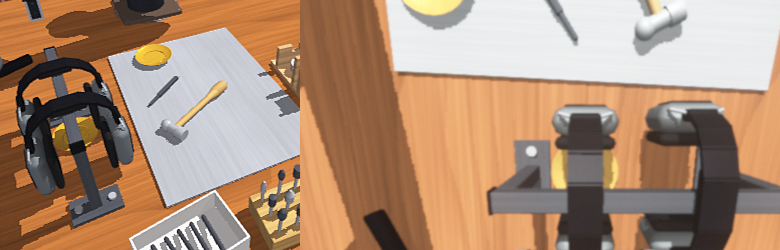

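The scene half shows both pairs straddling the bar, clear of each other. The wrist half confirms it, with the crown at x=498, 112 mm from the hung one. Now the hammer.

Run:
```python
from h import *;from plant import *
goal(sense(),[.555,-.05,.30],Rt(119))
```

```text
shift [0.5003 0.1342 0.1425] turn [ 0.0014  0.0022 -0.1457]
```

Call:
drive_tool:
  plan: [0.06,0.02,0,0,0,0,0.14,0.04,0,0,0,0,0.23,0.06,0,0,0,0,0.32,0.085,0.03,0,0,0,0.4,0.11,0.06,0,0,0]

```text
t: 11.15
position: [0.544, -0.0976, 0.337]
tcp_rot: [2.167, 2.274, 0.001]
contact_force: [0.8, -0.4, -0.4]
grip_width: 0.625
grasp_force: 0.0
```

Call:
drive_tool:
  plan: [0.06,0.02,0.02,0,0,-0.04,0.09,0.025,0.05,0,0,-0.085,0.1,0.025,0.07,0,0,-0.125,0.1,0.025,0.08,0,0,-0.146,0.1,0.025,0.08,0,0,-0.146]

```text
t: 11.65
position: [0.5533, -0.0485, 0.2954]
tcp_rot: [-1.591, -2.705, 0.002]
contact_force: [-0.5, 0.1, -0.2]
grip_width: 0.625
grasp_force: 0.0
```

Run:
```python
from h import *;from plant import *
st=sense();print(st["t"],st["position"],st["q"].round(2))
for n in("wrist","scene"):
    s=snapshot(n);pickle.dump(s,open(n+"6.pkl","wb"));X=pts(s);x,y,z=[X[...,k] for k in range(3)];H,S,V=cv2.split(cv2.cvtColor(s["img"],cv2.COLOR_BGR2HSV))
    R=lambda a,b,c,d:(x>a)&(x<b)&(y>c)&(y<d)
    m=R(.46,.64,-.14,.08)&(z>.012)&(z<.04)&(S>70)&(H>8)&(H<30)
    if m.sum()>30:
        print(n,"handle",box(X,m),X[m].max(0))
        p=X[m][:,:2]*1000;d=np.array([np.cos(np.radians(-61)),np.sin(np.radians(-61))]);e=np.array([-d[1],d[0]])
        a,b=p@d,p@e
        for k in np.arange(a.min(),a.max(),20):
            w=(a>=k)&(a<k+20);
            if w.sum()>5: print(round(k),w.sum(),b[w].min().round(1),b[w].max().round(1),((b[w].min()+b[w].max())/2).round(1),X[m][w][:,2].max().round(4))
        m=R(.54,.64,-.14,-.05)&(z>.016)&(z<.040)&(S<70);p=X[m][:,:2]*1000
        print("head a,b",(p@d).min(),(p@d).max(),(p@e).min(),(p@e).max(),X[m][:,2].max())
cv2.imwrite("pics/w6.png",load("wrist6")["img"])
```

```text
11.65 [ 0.5533335  -0.04846871  0.29535595] [-0.27  0.03  1.88 -0.    1.23 -0.78]
wrist handle (2240, array([534.6, -23.5]), array([ 22.7, 176.6]), 29.5, np.float64(0.0267), np.float64(0.0135)) [0.58127857 0.05661572 0.03424473]
191 425 444.7 466.9 455.8 0.0342
211 443 444.4 467.1 455.7 0.0338
231 301 445.4 466.0 455.7 0.0327
251 201 449.5 461.8 455.7 0.0283
271 197 450.4 461.8 456.1 0.0279
291 189 450.3 461.9 456.1 0.0278
311 175 450.2 462.0 456.1 0.0277
331 178 450.1 462.0 456.0 0.0282
351 131 450.0 462.1 456.0 0.0281
head a,b 307.2544777645666 387.60717349624036 424.2017022246335 485.30652922283383 0.03401516723532354
scene handle (447, array([537.6, -23.9]), array([ 23.8, 174. ]), 28.3, np.float64(0.0237), np.float64(0.0186)) [0.58180771 0.0554595  0.0323579 ]
195 61 449.5 471.6 460.5 0.0324
215 72 447.4 471.3 459.4 0.0322
235 64 449.2 468.8 459.0 0.029
255 40 453.3 466.1 459.7 0.0255
275 44 451.9 465.3 458.6 0.0262
295 41 454.1 465.6 459.9 0.0257
315 49 452.2 465.4 458.8 0.0259
335 47 453.5 465.1 459.3 0.0258
355 29 452.7 465.1 458.9 0.0263
head a,b 337.43116240358785 390.26908126206905 428.3447369239676 489.7839634944179 0.03243766520733854
```

View pics/w6.png

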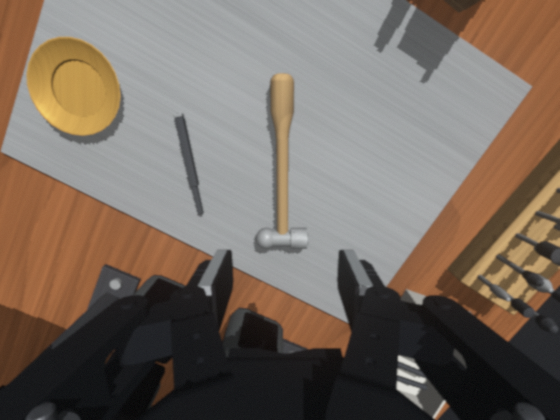

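The wrist view shows the hammer straight between the fingers' line: head at (283,238), butt at (282,78). The punch at (190,165) is clear of the descent.

Run:
```python
from h import *;from plant import *
goal(sense(),[.5474,-.0459,.086],Rt(119))
```

```text
shift [ 0.0117 -0.0081  0.422 ] turn [-0.0002 -0.0002 -0.0002]
```

Call:
drive_tool:
  plan: [0.004,-0.003,0.04,0,0,0,0.012,-0.008,0.1,0,0,0,0.012,-0.008,0.17,0,0,0,0.012,-0.008,0.25,0,0,0,0.012,-0.008,0.32,0,0,0]
  fingers: 0

```text
t: 12.25
position: [0.5478, -0.0462, 0.1364]
tcp_rot: [1.596, 2.705, 0.0]
contact_force: [0.2, -0.8, 0.3]
grip_width: 0.503
grasp_force: 0.0
```

Call:
drive_tool:
  plan: [0,0,0.03,0,0,0,0,0,0.06,0,0,0,0,0,0.08,0,0,0,0,0,0.085,0,0,0,0,0,0.085,0,0,0]

```text
t: 12.75
position: [0.5484, -0.046, 0.0956]
tcp_rot: [1.593, 2.706, 0.001]
contact_force: [0.5, -0.1, 0.2]
grip_width: 0.498
grasp_force: 0.0
```

Run:
```python
from h import *;from plant import *
st=sense();print(st["t"],st["position"],st["contact_force"]);goal(st,[.5474,-.0459,.086],Rt(119))
s=snapshot("wrist");X=pts(s);A=Ro.from_rotvec(st["tcp_rot"]);q=A.inv().apply((X.reshape(-1,3)-st["position"])).reshape(X.shape)
H,S,V=cv2.split(cv2.cvtColor(s["img"],cv2.COLOR_BGR2HSV))
m=(S>70)&(H>8)&(H<30)&(abs(q[...,1])<.02)&(q[...,0]>-.06)&(q[...,0]<.11)&(X[...,2]>.012);p=q[m]
for k in np.arange(-.06,.12,.02):
    w=p[(p[:,0]>k)&(p[:,0]<k+.02)]
    if len(w)>5: print(k.round(3),len(w),w.min(0).round(4),w.max(0).round(4))
print("butt",p[:,0].max())
```

```text
12.75 [ 0.54841503 -0.04598799  0.09560493] [ 0.49045301 -0.13272972  0.20419931]
shift [ 0.0012 -0.0017  0.0192] turn [0.0003 0.0003 0.0002]
-0.06 477 [-0.0569 -0.0077  0.0676] [-0.04   0.005  0.075]
-0.04 748 [-0.0399 -0.008   0.068 ] [-0.02    0.0054  0.0766]
-0.02 814 [-0.02   -0.0078  0.0679] [-0.      0.0053  0.0762]
0.0 923 [ 0.     -0.0079 -0.0029] [0.02   0.0051 0.0755]
0.02 1009 [ 0.02   -0.0078  0.0676] [0.04   0.0049 0.0751]
0.04 1206 [ 0.04   -0.0091  0.0665] [0.06   0.006  0.0748]
0.06 2115 [ 0.06   -0.0137  0.0616] [0.08   0.0107 0.0749]
0.08 2934 [ 0.08   -0.0139  0.0613] [0.1    0.0109 0.0746]
0.1 1565 [ 0.1    -0.0134  0.0616] [0.11  0.011 0.074]
butt 0.10999332463841974
```

Call:
drive_tool:
  plan: [0.001,-0.0025,0.008,0,0,0,0.001,-0.0025,0.014,0,0,0,0.001,-0.0025,0.018,0,0,0,0.001,-0.0025,0.019,0,0,0,0.001,-0.0025,0.019,0,0,0]

```text
t: 13.3
position: [0.5464, -0.046, 0.0853]
tcp_rot: [-1.593, -2.707, 0.0]
contact_force: [-0.5, 0.7, -0.1]
grip_width: 0.499
grasp_force: 0.0
```

Call:
drive_tool:
  plan: [0,0,0,0,0,0,0,0,0,0,0,0,0,0,0,0,0,0,0,0,0,0,0,0,0,0,0,0,0,0]
  fingers: -0.4

```text
t: 13.8
position: [0.5465, -0.046, 0.0854]
tcp_rot: [1.593, 2.707, 0.0]
contact_force: [-0.9, -0.9, 0.2]
grip_width: 0.302
grasp_force: 0.0
```

Call:
drive_tool:
  plan: [0,0,0,0,0,0,0,0,0,0,0,0,0,0,0,0,0,0,0,0,0,0,0,0,0,0,0,0,0,0]
  fingers: -1
  grip_force: 90

```text
t: 14.3
position: [0.5466, -0.046, 0.0858]
tcp_rot: [1.593, 2.707, 0.0]
contact_force: [-1.5, 0.8, 3.7]
grip_width: 0.12
grasp_force: 88.2
```

Call:
drive_tool:
  plan: [0,0,-0.005,0,0,0,0,0,-0.015,0,0,0,0,0,-0.03,0,0,0,0,0,-0.05,0,0,0,0,0,-0.07,0,0,0]

```text
t: 14.8
position: [0.5464, -0.046, 0.1212]
tcp_rot: [1.593, 2.707, 0.0]
contact_force: [0.0, -0.6, -2.8]
grip_width: 0.119
grasp_force: 88.0
```

Call:
drive_tool:
  plan: [0,0,-0.03,0,0,0,0,0,-0.08,0,0,0,0,0,-0.14,0,0,0,0,0,-0.2,0,0,0,0,0,-0.24,0,0,0]

```text
t: 15.3
position: [0.5472, -0.0461, 0.2444]
tcp_rot: [1.591, 2.704, 0.002]
contact_force: [1.0, 0.6, -2.4]
grip_width: 0.115
grasp_force: 88.1
```

```bash
cat > held.py <<'E'
from h import *;from plant import *
def held(nm):
    st=sense();A=Ro.from_rotvec(st["tcp_rot"])
    s=snapshot("wrist");pickle.dump(s,open(nm+".pkl","wb"));X=pts(s);q=A.inv().apply((X.reshape(-1,3)-st["position"])).reshape(X.shape)
    H,S,V=cv2.split(cv2.cvtColor(s["img"],cv2.COLOR_BGR2HSV))
    print(st["t"],st["position"],st["contact_force"],st["grip_width"],st["grasp_force"])
    b=(abs(q[...,1])<.035)&(q[...,2]>.03)&(q[...,2]<.10)
    m=b&(S>70)&(H>8)&(H<30)&(q[...,0]>.012)&(q[...,0]<.14)&(abs(q[...,1])<.02);p=q[m]
    for k in np.arange(0,.14,.02):
        w=p[(p[:,0]>k)&(p[:,0]<k+.02)]
        if len(w)>5: print("handle",k.round(3),len(w),"y",((w[:,1].min()+w[:,1].max())/2).round(4),"top",np.percentile(w[:,2],3).round(4))
    print("butt",p[:,0].max())
    m=b&(S<70)&(q[...,0]<-.045)&(q[...,0]>-.11);p=q[m]
    if len(p)>20: print("head",len(p),p.min(0).round(4),p.max(0).round(4))
    return st
E
python3 - <<'E'
from held import *
held("w7")
E
```

```text
15.3 [ 0.54719111 -0.04613133  0.24439549] [ 1.02847018  0.64829676 -2.44888533] 0.11536857383905696 88.09599995613098
handle 0.0 416 y -0.0002 top 0.0584
handle 0.02 1140 y -0.0003 top 0.0581
handle 0.04 1380 y -0.0006 top 0.0571
handle 0.06 2518 y -0.0005 top 0.0524
handle 0.08 3451 y -0.0005 top 0.0517
handle 0.1 2270 y -0.0005 top 0.0517
butt 0.11437924375882687
```

```bash
cat >> held.py <<'E'
def tgt(dz,H=(.5974,.2514,.093),yaw=176.4,c=(-.0676,-.0003,.066)):
    R=Rt(yaw,-15);return np.array(H)+[0,0,dz]-R.apply(c),R
E
python3 - <<'E'
from held import *
st=sense();p,R=tgt(.1);print(p,R.as_matrix().round(2).tolist(),tgt(0)[0]);goal(st,p,R);goal(st,p,Rt(176.4))
E
```

```text
[0.51520275 0.25687201 0.23925494] [[-0.96, 0.06, 0.26], [0.06, 1.0, -0.02], [-0.26, -0.0, -0.97]] [0.51520275 0.25687201 0.13925494]
shift [0.5629 0.2361 0.0147] turn [-0.0407 -0.073  -0.3167]
shift [0.5629 0.2361 0.0147] turn [ 0.001   0.0033 -0.3185]
```

Call:
drive_tool:
  plan: [0.028,0.012,-0.02,-0.002,-0.004,-0.016,0.075,0.03,-0.04,-0.005,-0.01,-0.04,0.135,0.057,-0.06,-0.01,-0.018,-0.076,0.2,0.085,-0.06,-0.015,-0.026,-0.114,0.27,0.113,-0.06,-0.02,-0.035,-0.152]

```text
t: 15.85
position: [0.5294, 0.1013, 0.2702]
tcp_rot: [0.862, 2.89, -0.002]
contact_force: [-0.2, -0.1, -3.2]
grip_width: 0.119
grasp_force: 88.1
```

Run:
```python
from held import *
st=sense();p,R=tgt(.1);goal(st,p,R);print(st["q"].round(2))
```

```text
shift [0.2007 0.243  0.0463] turn [-0.0207 -0.041  -0.163 ]
[ 0.01 -0.03  1.99 -0.04  1.06 -0.96]
```

Call:
drive_tool:
  plan: [0.05,0.06,0,-0.005,-0.01,-0.04,0.1,0.12,0.01,-0.01,-0.02,-0.08,0.15,0.18,0.02,-0.015,-0.03,-0.12,0.19,0.23,0.03,-0.02,-0.039,-0.15,0.2,0.243,0.04,-0.021,-0.041,-0.163]

```text
t: 16.35
position: [0.5146, 0.2582, 0.2412]
tcp_rot: [0.088, 2.881, -0.011]
contact_force: [0.0, -0.8, -1.5]
grip_width: 0.12
grasp_force: 88.3
```

Call:
drive_tool:
  plan: [0,0,0,0,0,0,0,0,0,0,0,0,0,0,0,0,0,0,0,0,0,0,0,0,0,0,0,0,0,0]

```text
t: 16.85
position: [0.5174, 0.2543, 0.2431]
tcp_rot: [0.101, 2.878, -0.011]
contact_force: [-0.7, -0.1, -1.9]
grip_width: 0.122
grasp_force: 88.3
```

Run:
```python
from held import *
st=held("w8");p,R=tgt(.1);goal(st,p,R);goal(st,tgt(.03)[0],R)
for n in ("scene","top"):
    s=snapshot(n);pickle.dump(s,open(n+"8.pkl","wb"))
s=load("w8");X=pts(s);x,y,z=[X[...,k] for k in range(3)]
for a,c in((.068,.076),(.088,.1)):
    _,l=cv2.connectedComponents(((x>.42)&(x<.67)&(y>.17)&(y<.42)&(z>a)&(z<c)).astype(np.uint8))
    for i in range(1,l.max()+1):
        if (l==i).sum()>80: print("rack",a,box(X,l==i))
cv2.imwrite("pics/c8.png",np.hstack([load("scene8")["img"][100:350,280:500],s["img"]])[:, :780] if 0 else np.hstack([cv2.resize(load("scene8")["img"][130:290,300:500],(300,240)),s["img"][:240,:500]]))
```

```text
16.85 [0.51740881 0.25430804 0.24314413] [-0.71695627 -0.12060005 -1.91385346] 0.1220743609370382 88.27085852622986
handle 0.0 465 y 0.0004 top 0.0315
handle 0.02 1214 y 0.0 top 0.0582
handle 0.04 1467 y -0.0 top 0.0569
handle 0.06 2634 y -0.0002 top 0.0523
handle 0.08 3586 y -0.0003 top 0.0516
handle 0.1 2316 y -0.0004 top 0.0515
butt 0.11443612563818147
shift [0.0066 0.0048 0.0063] turn [-0.0001  0.0002 -0.0024]
shift [0.0429 0.0046 0.1415] turn [-0.0001  0.0002 -0.0024]
rack 0.068 (915, array([505.6, 357.6]), array([13.8, 61.6]), 85.6, np.float64(0.0716), np.float64(0.008))
rack 0.068 (675, array([480.4, 222.8]), array([26.4, 12.4]), 85.9, np.float64(0.0724), np.float64(0.0063))
rack 0.068 (1841, array([486.8, 311.9]), array([71.3, 12.5]), 85.7, np.float64(0.0724), np.float64(0.0066))
rack 0.068 (1042, array([492.4, 390.1]), array([39.3, 12.6]), 86.3, np.float64(0.0724), np.float64(0.0066))
rack 0.068 (200, array([554.4, 221.8]), array([34.4,  1.8]), 86.5, np.float64(0.0722), np.float64(0.0079))
rack 0.068 (426, array([560.5, 304.2]), array([75.7,  2.1]), 86.1, np.float64(0.0722), np.float64(0.0079))
rack 0.068 (217, array([566.4, 384.6]), array([ 4.3, 38.7]), 0.6, np.float64(0.0722), np.float64(0.008))
rack 0.088 (1376, array([579.5, 346.4]), array([45.8, 63.9]), 11.3, np.float64(0.094), np.float64(0.012))
rack 0.088 (845, array([560.1, 221.7]), array([35.8, 13.1]), 86.1, np.float64(0.0962), np.float64(0.0099))
rack 0.088 (1788, array([566.2, 303.7]), array([76.1, 13.9]), 85.4, np.float64(0.0962), np.float64(0.0102))
rack 0.088 (961, array([572.1, 384.4]), array([39.1, 13.6]), 86.1, np.float64(0.0961), np.float64(0.0101))
rack 0.088 (99, array([621.9, 203.9]), array([8.3, 6.9]), 89.5, np.float64(0.0947), np.float64(0.0094))
rack 0.088 (1504, array([632.5, 342.6]), array([113.3,   8.9]), 85.9, np.float64(0.0954), np.float64(0.0103))
```

View pics/c8.png

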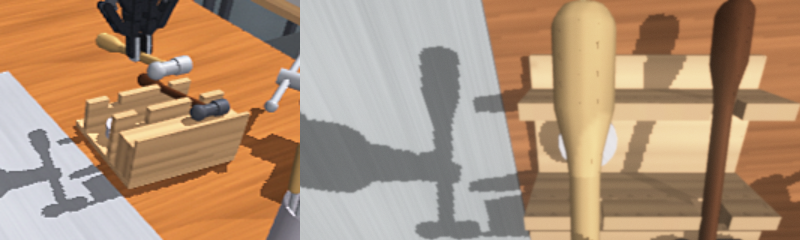

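The scene half shows the hammer held head-up over the free place. The wrist half shows the butt at (585,30), in line with the free notch between the boards and parallel to the racked handle. I'll refine the target slightly and descend.

```bash
sed -i 's/(.5974,.2514,.093),yaw=176.4/(.5965,.2512,.093),yaw=176.1/' held.py
python3 - <<'E'
from held import *
st=sense();p,R=tgt(.1);goal(st,p,R);goal(st,tgt(.05)[0],R);goal(st,tgt(.02)[0],R)
E
```

```text
shift [0.0077 0.0044 0.0055] turn [ 0.0003  0.0001 -0.0006]
shift [0.0336 0.0043 0.1021] turn [ 0.0003  0.0001 -0.0006]
shift [0.0491 0.0042 0.1601] turn [ 0.0003  0.0001 -0.0006]
```

Call:
drive_tool:
  plan: [0.008,0.004,0.006,0,0,0,0.013,0.004,0.025,0,0,0,0.02,0.004,0.052,0,0,0,0.028,0.004,0.082,0,0,0,0.0336,0.0043,0.102,0,0,0]

```text
t: 17.5
position: [0.513, 0.2572, 0.1862]
tcp_rot: [0.099, 2.882, -0.013]
contact_force: [-0.1, 0.1, -2.3]
grip_width: 0.121
grasp_force: 88.3
```

Run:
```python
from held import *
st=held("w9")
for d in(.05,.02,.005):goal(st,tgt(d)[0],tgt(d)[1])
```

```text
17.5 [0.51301852 0.25718621 0.18615883] [-0.08194426  0.09855358 -2.30163639] 0.12139009598601302 88.27407002449036
handle 0.0 451 y -0.0001 top 0.0573
handle 0.02 1200 y 0.0 top 0.0582
handle 0.04 1393 y -0.0004 top 0.0568
handle 0.06 2685 y -0.0027 top 0.0523
handle 0.08 3585 y -0.0003 top 0.0515
handle 0.1 2320 y -0.0003 top 0.0514
butt 0.11410050189989485
shift [-0.0041  0.     -0.0053] turn [-0.0001 -0.0011 -0.0002]
shift [0.0112 0.     0.0527] turn [-0.0001 -0.0011 -0.0002]
shift [0.0189 0.     0.0817] turn [-0.0001 -0.0011 -0.0002]
```

Call:
drive_tool:
  plan: [0.001,0,0.014,0,0,0,0.006,0,0.033,0,0,0,0.011,0,0.052,0,0,0,0.015,0,0.067,0,0,0,0.016,0,0.072,0,0,0]

```text
t: 18.05
position: [0.5151, 0.2573, 0.1508]
tcp_rot: [0.099, 2.88, -0.012]
contact_force: [-0.7, 0.1, -2.0]
grip_width: 0.121
grasp_force: 88.3
```

Call:
drive_tool:
  plan: [0,0,0,0,0,0,0,0,0,0,0,0,0,0,0,0,0,0,0,0,0,0,0,0,0,0,0,0,0,0]

```text
t: 18.55
position: [0.5158, 0.2575, 0.1527]
tcp_rot: [0.099, 2.878, -0.011]
contact_force: [0.6, 0.2, -1.9]
grip_width: 0.117
grasp_force: 88.3
```

Run:
```python
from held import *
st=sense();print(st["position"],st["contact_force"],tgt(0)[0])
for d in(.01,.005,.002,0):goal(st,tgt(d)[0],tgt(d)[1])
A=Ro.from_rotvec(st["tcp_rot"])
for n in("top","scene","wrist"):
    s=snapshot(n);pickle.dump(s,open(n+"10.pkl","wb"));X=pts(s);x,y,z=[X[...,k] for k in range(3)];H,S,V=cv2.split(cv2.cvtColor(s["img"],cv2.COLOR_BGR2HSV))
    m=(x>.57)&(x<.63)&(y>.2)&(y<.3)&(z>.094)&(z<.14)&(S<60)
    if m.sum()>20:print(n,"head",box(X,m),X[m].min(0),X[m].max(0))
```

```text
[0.51584854 0.25752768 0.15265701] [ 0.57351947  0.22021257 -1.9400821 ] [0.51433253 0.25710231 0.13925494]
shift [ 0.0046 -0.0011  0.0058] turn [ 0.0005  0.0002 -0.0003]
shift [ 0.0072 -0.0011  0.0155] turn [ 0.0005  0.0002 -0.0003]
shift [ 0.0088 -0.0011  0.0213] turn [ 0.0005  0.0002 -0.0003]
shift [ 0.0098 -0.0011  0.0251] turn [ 0.0005  0.0002 -0.0003]
top head (303, array([602.9, 249.6]), array([62.7, 24.2]), 85.9, np.float64(0.1156), np.float64(0.0196)) [0.59004173 0.21817266 0.10338977] [0.61720705 0.28104324 0.12302286]
scene head (273, array([599. , 252.5]), array([63.2, 36.6]), 85.9, np.float64(0.1116), np.float64(0.0248)) [0.58032654 0.22061279 0.09473164] [0.61882796 0.28312385 0.11951116]
```

The top camera puts the head about 4 mm deep toward the lip, so I'll come back 3.5 mm while lowering slowly.

Call:
drive_tool:
  plan: [0.007,-0.001,0,0,0,0,0.009,-0.001,0.004,0,0,0,0.011,-0.001,0.008,0,0,0,0.012,-0.001,0.011,0,0,0,0.013,-0.001,0.013,0,0,0]

```text
t: 19.2
position: [0.511, 0.2573, 0.144]
tcp_rot: [0.099, 2.879, -0.011]
contact_force: [0.0, 0.4, -2.5]
grip_width: 0.122
grasp_force: 88.3
```

Call:
drive_tool:
  plan: [0.001,0,0.002,0,0,0,0.001,0,0.004,0,0,0,0.002,0,0.006,0,0,0,0.002,0,0.006,0,0,0,0.002,0,0.006,0,0,0]

```text
t: 19.7
position: [0.5109, 0.2573, 0.1412]
tcp_rot: [0.099, 2.878, -0.011]
contact_force: [0.5, -0.0, -1.9]
grip_width: 0.117
grasp_force: 88.3
```

Call:
drive_tool:
  plan: [0.001,0,0.002,0,0,0,0.001,0,0.003,0,0,0,0.001,0,0.004,0,0,0,0.001,0,0.004,0,0,0,0.001,0,0.004,0,0,0]

```text
t: 20.2
position: [0.511, 0.2574, 0.1393]
tcp_rot: [0.099, 2.878, -0.011]
contact_force: [0.5, 0.1, -0.8]
grip_width: 0.118
grasp_force: 88.3
```

Call:
drive_tool:
  plan: [0,0,0.001,0,0,0,0.001,0,0.002,0,0,0,0.001,0,0.002,0,0,0,0.001,0,0.002,0,0,0,0.001,0,0.002,0,0,0]

```text
t: 20.7
position: [0.5112, 0.2574, 0.1388]
tcp_rot: [0.099, 2.877, -0.011]
contact_force: [-2.4, -1.8, 5.3]
grip_width: 0.123
grasp_force: 88.8
```

The load has transferred, with head and handle resting. I'll open gently.

Call:
drive_tool:
  plan: [0,0,-0.001,0,0,0,0,0,-0.001,0,0,0,0,0,-0.001,0,0,0,0,0,-0.001,0,0,0,0,0,-0.001,0,0,0]
  fingers: -0.2
  grip_force: 30

```text
t: 21.2
position: [0.5105, 0.2573, 0.1383]
tcp_rot: [0.099, 2.878, -0.011]
contact_force: [-0.3, 0.7, -0.1]
grip_width: 0.402
grasp_force: 0.0
```

Call:
drive_tool:
  plan: [0,0,-0.01,0,0,0,0,0,-0.03,0,0,0,0,0,-0.07,0,0,0,0,0,-0.13,0,0,0,0,0,-0.2,0,0,0]
  fingers: 0

```text
t: 21.7
position: [0.4839, 0.2588, 0.2358]
tcp_rot: [0.099, 2.88, -0.012]
contact_force: [0.4, 0.2, -0.5]
grip_width: 0.5
grasp_force: 0.0
```

Run:
```python
from h import *;from plant import *
st=sense();print(st["t"],st["position"],st["contact_force"],st["grip_width"])
for n in("top","scene","wrist"):
    s=snapshot(n);pickle.dump(s,open(n+"11.pkl","wb"));X=pts(s);x,y,z=[X[...,k] for k in range(3)];H,S,V=cv2.split(cv2.cvtColor(s["img"],cv2.COLOR_BGR2HSV))
    m=(x>.56)&(x<.65)&(y>.2)&(y<.3)&(z>.084)&(z<.14)&(S<60)
    if m.sum()>20:print(n,"head",box(X,m),X[m].min(0),X[m].max(0))
i=np.hstack([cv2.resize(load("scene11")["img"][130:290,300:500],(400,320)),cv2.resize(load("wrist11")["img"],(400,300))[:300] if 0 else cv2.resize(load("wrist11")["img"],(400,320))]);cv2.imwrite("pics/c11.png",i)
```

```text
21.7 [0.48390104 0.25878944 0.23581454] [ 0.35741995  0.15313687 -0.52285152] 0.50019635182118
top head (297, array([598.1, 249.6]), array([63. , 24.6]), 86.6, np.float64(0.1027), np.float64(0.019)) [0.58481319 0.21814989 0.0915253 ] [0.61194082 0.28071958 0.11049277]
scene head (264, array([600.3, 251.5]), array([61.7, 23.9]), 85.8, np.float64(0.099), np.float64(0.0214)) [0.5880894  0.2208056  0.08458211] [0.61364062 0.28247251 0.10594763]
wrist head (1700, array([599.7, 241.2]), array([96.1, 51. ]), 71.9, np.float64(0.1017), np.float64(0.0236)) [0.56057548 0.20345553 0.08401377] [0.6256469  0.28348404 0.1075905 ]
```

View pics/c11.png

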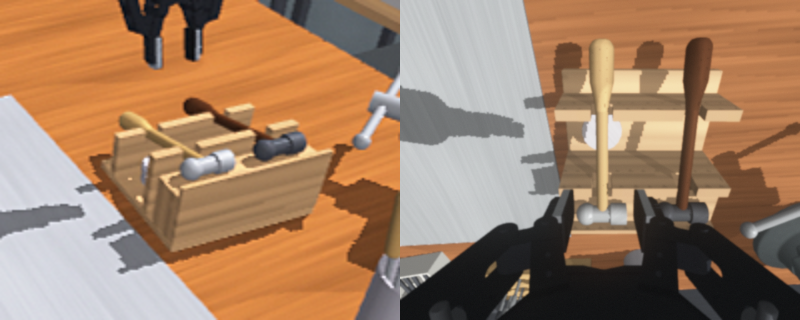

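The hammer lies in the free place like its neighbour, with the head on the ledge at (208,163) in the scene half and the handle through both notches. The gripper is clear.

```bash
python3 -c "
from plant import *
print(job_done())"
```

```text
the job is handed in; nothing more can be done
None
```

I hung the ear defenders over the free half of the bar, laid the hammer in the empty place of the rack, and handed the job in at about 22 s; no verdict came back.

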